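Sweep the glass offcuts into the scrap tray

ROBOT

A 7-joint arm with a two-finger parallel gripper is mounted at the origin on the work surface. World frame = base frame: x ahead of the robot, y to its left, z up, the work surface at z = 0. Lengths are in m, angles in rad, forces in N, time in s.
With the tool pointing down it reaches from about 0.4 to 0.875 m from the base axis. Payload 19.3 kg.
Tool frame: the origin (TCP) lies at the very end of the fingers, on their centre line; the grasp point (between the pads) lies 19 mm behind it; z points along the fingers, y is the line along which they close (so a half turn about z gives the same grasp; the last joint's range is limited). The gripper opens to 85 mm and grips with 20 to 120 N. Pads are 22 mm wide; open, the fingers measure 114 mm over their backs; the gripper's body (76 mm by 85 mm) begins 54 mm behind the grasp point. The pads swing forward as they close: fully open they stand 13 mm farther back than shut.
Start: joints at [-0.07, 0.521, -0.036, 1.599, 0.021, 1.021, -0.113], TCP at [0.625, -0, 0.231] pointing down, gripper open.
Joint ranges: [-2.91, 2.91], [-0.3, 2.13], [-1.5, 1.42], [0.17, 2.43], [-1.26, 4.41], [0.16, 1.93], [-2.52, 2.52]. Speed limits (rad/s): [1.89, 1.89, 2.39, 2.39, 3.01, 3.01, 3.01].

INTERFACE

Orientations are given as [roll, pitch, yaw] about the fixed x, y, z axes, in that order (R = Rz(yaw) Ry(pitch) Rx(roll)).
In Python, from workcell import monitor, optics, workorder gives the robot as it stands.
- The arm moves only by the tool apply_moves, never from a script. Its arguments are lists of equal length, an entry for each row: "linear": the shift along the tool's x, y, z each as a share of 0.1 m, from -1 to 1, a list of three; "delta_rot": the turn, a rotation vector about the tool's x, y, z each as a share of 120 degrees, from -1 to 1, a list of three. A call has exactly 5 rows; each row is the pose to reach, as a shift and turn from the pose commanded when the call began, along the tool's axes at that moment; what a row does not reach only later rows make up. A row lasts 1/12 s, in which the tool goes at most 41.7 mm and 7.16 degrees, less where a joint would pass 70% of its speed; a pose out of reach is approached as far as the arm can. A call with a number of a shift or a turn outside -1 to 1 is refused whole. A call with a gripper value outside its range is refused whole. "gripper" is the opening, from -1 (shut) to 1 (fully open), set as the call begins (left out, the last holds). The fingers move at their own pace and stop on an object; "force" is the grip in N (left out, the last holds). Time passes only in rows, so rows that repeat a pose let the fingers close, or fill a call up. It gives the time, the measured TCP pose, the force, the opening and the grip force at its end, in the units of the state.
- monitor.observe(): the state, without advancing time (a new reading comes with each control period).
- optics.grab_frame(name): name is "scene" or "side" or "wrist"; returns (picture, depth): 384x512x3 uint8, red, green, blue; 384x512 float32, m along the optical axis (not along the pixel's ray), 0 where there is no reading.
- optics.camera_info(name): a dict with "fx", "fy", "cx", "cy" (pixels), "rvec" (rotation vector, rad) and "tvec" (3), from world to camera coordinates, as OpenCV has them; the wrist camera has in their place "T_tool_cam" (4x4, takes a point from camera to tool coordinates, whose origin is the TCP and whose axes are the flange's). Camera axes: x right, y down, z forward; pixel columns grow to the right and rows downward; lengths in m; the calibration is good to about 2 mm. A picture is of the moment at which its call begins: read the wrist's pose just before it. camera_info takes no time and is no camera call.
- workorder.job_done(): hands the job in; it is judged then, once.
The state is a dict: "clock": time; "qpos": joint angles; "qd": joint speeds; "joint_efforts": joint torques, N m; "position": TCP position; "tool_rot": TCP orientation; "force": force on the tool from outside, world axes, zero at the start; "moment": the same for the moment, N m; "grip_width": finger opening in m; "finger_force": force on a finger pad.
Only numpy, scipy, OpenCV 4.12 (cv2) and the standard library are available. Lean on these libraries where they do the work, as an engineer would, in place of code of your own. Each camera call takes 0.05 s, during which the arm holds its last target. There are 200 camera calls.

TASK

Clear the cutting board in this stained-glass studio: with the fingertips, sweep the blue, amber and red glass offcuts along the board and off its open end into the steel scrap tray. The glass is brittle, so push it gently, sliding it all the way: do not pinch it, press down hard on it or lift it off the board. Leave the foiled green leaf and the little flux jar on the board, and the foil roll and pliers beside it, where they are.

Things in the scene. Friction and masses are not known exactly. Their poses are not given: they have to be found in the camera images.
- board: fixed plywood cutting board topped with white paper, 276 (x) by 320 (y) mm, surface 60 mm above the bench. Origin: centre of its underside, on the bench. A lath 10 mm high stands on each long edge (inner faces x = -128, +128 mm); the ends y = -160, +160 mm are open, without a lip. Leaf and jar stand at x about 0; the offcuts lie in the two lanes x about -80 and +80. Yaw within 0.2
- scrap_tray: fixed, empty open tray of bare sheet steel, 272 (x) by 110 (y) mm, 52 mm high, walls 3 mm. Origin: centre of its underside, on the bench; axes parallel to the board's. It stands against one open end of the board, either end, centre 217 mm from the board's centre; its rim is 8 mm below the board's surface, so what is pushed over the end drops in
- keep_tray: fixed wooden tray of the same outer size at the board's other end, with four finished foiled glass pieces in it; not for scrap. Its rim is 8 mm below the board's surface. Origin: centre of its underside
- offcut_blue: loose piece of scrap glass lying flat on the board, 6 mm thick, 14 to 25 g; blue triangle, sides 43 to 47 mm. Origin: centre of its underside, z up while it lies as at the start; any yaw. It slides and turns when pushed and may tip over as it drops into the tray
- offcut_amber: loose piece of scrap glass lying flat on the board, 6 mm thick, 14 to 25 g; amber trapezium, 46 by 24 mm. Origin: centre of its underside, z up while it lies as at the start; any yaw. It slides and turns when pushed and may tip over as it drops into the tray
- offcut_red: loose piece of scrap glass lying flat on the board, 6 mm thick, 14 to 25 g; red five-sided piece, about 40 by 40 mm. Origin: centre of its underside, z up while it lies as at the start; any yaw. It slides and turns when pushed and may tip over as it drops into the tray
- leaf: finished green glass leaf with copper foil round its edge, loose, 32 (x) by 68 (y) mm, 6 mm thick, on the board's middle line. Origin: centre of its underside. Leave alone
- jar: closed glass jar with a red lid, loose, 42 mm across, 56 mm high, standing on the board's middle line. Origin: centre of its underside. Leave alone
- foil_roll: roll of copper foil tape lying flat on the bench beyond the board (its far, +x side), loose, 72 mm across, 8 mm high. Origin: centre of its underside. Leave alone
- pliers: pliers with blue grips lying flat on the bench beyond the board (+x side), loose, about 140 mm long (its y axis), 55 mm wide, 12 mm high. Origin: underside, near the middle of its length. Leave alone

How it is judged:
At the end, for the whole second after the job is handed in: All three offcuts lie at rest in the steel scrap tray (centres inside its walls and below its rim), and the leaf, jar, foil roll and pliers are within 15 mm of where they were, the jar upright (x of offcut_blue in the frame of scrap_tray between -0.135 and 0.135 m and y of offcut_blue in the frame of scrap_tray between -0.054 and 0.054 m and z of each of offcut_blue, offcut_amber, offcut_red in the frame of scrap_tray below 0.048 m and linear speed of each of offcut_blue, offcut_amber, offcut_red below 0.02 m/s and x of offcut_amber in the frame of scrap_tray between -0.135 and 0.135 m and y of offcut_amber in the frame of scrap_tray between -0.054 and 0.054 m and x of offcut_red in the frame of scrap_tray between -0.135 and 0.135 m and y of offcut_red in the frame of scrap_tray between -0.054 and 0.054 m and distance of each of leaf, jar, foil_roll, pliers from where it was at the start of the episode below 0.015 m and angle between jar's own z axis and vertical below 0.3 rad); the robot touches nothing.
It fails at once if an offcut was lifted (its underside more than 18 mm above the board's surface) (z of any of offcut_blue, offcut_amber, offcut_red in the frame of board above 0.078 m).
It fails at once if an offcut was pinched or pressed hard by the fingers (over 25 N) (contact force between the fingers and offcut_blue above 25 N or contact force between the fingers and offcut_amber above 25 N or contact force between the fingers and offcut_red above 25 N).
It fails at once if the leaf, jar, foil roll or pliers was moved by 15 mm or more, or the jar tipped (distance of any of leaf, jar, foil_roll, pliers from where it was at the start of the episode above 0.015 m or angle between jar's own z axis and vertical above 0.5 rad).
It also fails if it takes over 72 s, if anything falls off the work surface, if the arm or the gripper's body presses on something with over 40 N, if the wrist force passes 120 N, or if a joint passes its speed limit or range.

## Working session

There is one attempt and no reset: what is moved stays moved. The work goes in short steps, Python scripts to look and compute and a tool call to move; the robot and the scene stay as the last step left them, time stands still between calls to the robot, and variables do not carry over. Pictures are saved under pics/ and viewed, at most 10 in all, crops included, and the job is handed in when it is done.

Besides the shell and the picture viewer there is one more tool, called after "Call:" as a command line: name --argument value ..., lists and objects as JSON in quotes. apply_moves: Moves the arm, as the interface text tells. Its arguments: {"type":"object","properties":{"linear":{"type":"array"},"delta_rot":{"type":"array"},"gripper":{"type":"number"},"force":{"type":"number"}},"required":["linear","delta_rot"]}

```bash
mkdir -p pics; cat > h.py <<'E'
import numpy as np,cv2
from workcell import monitor,optics,workorder
def pts(name):
    s=monitor.observe(); im,d=optics.grab_frame(name); c=optics.camera_info(name)
    v,u=np.mgrid[:384,:512]; P=np.stack([(u-c['cx'])/c['fx']*d,(v-c['cy'])/c['fy']*d,d],-1)
    if 'rvec' in c:
        R=cv2.Rodrigues(np.array(c['rvec'],float))[0]; W=(P-np.ravel(c['tvec']))@R
    else: W=None
    return im,d,W,s
def masks(im,W,zlo=.05,zhi=.085):
    h=cv2.cvtColor(im,cv2.COLOR_RGB2HSV).astype(int); H,S,V=h[...,0],h[...,1],h[...,2]
    ok=(S>110)&(V>60)&(W[...,2]>zlo)&(W[...,2]<zhi)
    return dict(blue=ok&(H>95)&(H<130),amber=ok&(H>10)&(H<28),red=ok&((H<7)|(H>172)),green=ok&(H>40)&(H<90))
E
python3 - <<'E'
from h import *
for n in('scene','side'):
    im,d,W,s=pts(n); cv2.imwrite(f'pics/{n}.png',im[...,::-1]); np.save(n+'W.npy',W)
    for k,m in masks(im,W).items():
        if m.sum()>5: print(n,k,m.sum(),np.median(W[m],0).round(4),W[m].min(0).round(3),W[m].max(0).round(3), np.argwhere(m).mean(0).round())
print(s)
E
```

```text
scene blue 113 [ 0.6414 -0.0562  0.0651] [ 0.627 -0.077  0.059] [ 0.664 -0.035  0.068] [179. 245.]
scene amber 2713 [0.6784 0.2026 0.0556] [-0.155 -0.634  0.05 ] [0.897 0.456 0.074] [265. 294.]
scene red 159 [0.4742 0.0111 0.0653] [ 0.452 -0.011  0.059] [0.496 0.031 0.069] [177. 318.]
scene green 117 [ 0.5499 -0.0477  0.0662] [ 0.537 -0.113  0.059] [ 0.603 -0.019  0.069] [170. 279.]
side blue 250 [ 0.6394 -0.0621  0.0664] [ 0.626 -0.08   0.063] [0.681 0.502 0.085] [212. 278.]
side amber 5572 [ 0.5233 -0.1069  0.0542] [ 0.406 -0.231  0.05 ] [0.895 0.557 0.073] [250. 230.]
side red 371 [0.4711 0.0039 0.0661] [ 0.452 -0.014  0.06 ] [0.494 0.026 0.069] [223. 175.]
side green 329 [ 0.5486 -0.0515  0.0669] [ 0.535 -0.081  0.065] [ 0.563 -0.022  0.069] [234. 230.]
{'clock': 0.05, 'qpos': array([-0.07020746,  0.52199874, -0.03629922,  1.59999357,  0.02125332,
        1.02112867, -0.11280777]), 'qd': array([ 0.00102804, -0.00137159,  0.00311142,  0.00023743, -0.0003536 ,
       -0.00028241,  0.00161452]), 'joint_efforts': array([ 3.77863355e-03, -9.29435062e+01,  1.98602334e+00, -3.70977509e+01,
        1.81777671e-02,  5.10604106e-03,  1.00401411e-05]), 'position': array([ 6.24661420e-01, -6.42526737e-05,  2.30740764e-01]), 'tool_rot': array([-3.14045845e+00,  1.41871981e-04,  1.57078930e+00]), 'force': array([ 0.67134095, -0.48398613, -0.25896555]), 'moment': array([ 0.07854695,  0.04027823, -0.05553467]), 'finger_force': 0.0, 'grip_width': 0.08528066069370917}
```

View pics/scene.png

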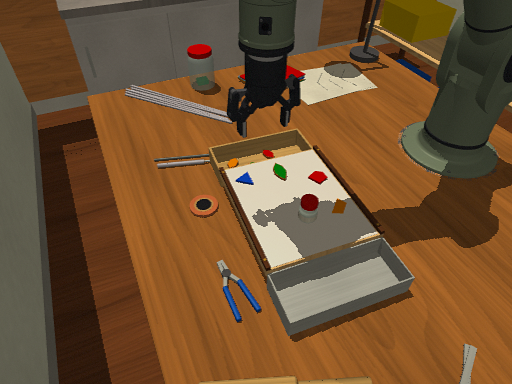

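View pics/side.png

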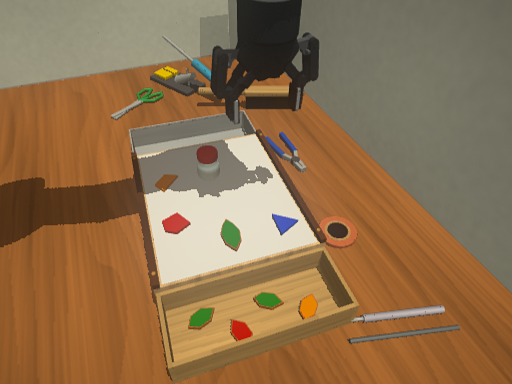

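The steel tray is at the +y end (scene ~(340,285)) and the wooden keep tray at -y. Blue (scene (245,179)) lies in the far lane; red (318,177) and amber (340,206) are in the near lane. The jar is at (309,208) and the leaf at (280,171). Next I'll get the board's pose.

```bash
cat > b.py <<'E'
from h import *
for n in('scene','side'):
    im=cv2.imread(f'pics/{n}.png')[...,::-1]; W=np.load(n+'W.npy'); h=cv2.cvtColor(im,cv2.COLOR_RGB2HSV)
    z=W[...,2]
    p=((h[...,1]<40)&(z>.052)&(z<.068)&(W[...,0]>.3)&(W[...,0]<.85)&(abs(W[...,1])<.5)).astype(np.uint8)
    k,l,st,_=cv2.connectedComponentsWithStats(p); i=1+st[1:,4].argmax(); m=l==i
    r=cv2.minAreaRect((W[m][:,:2]*1000).astype(np.float32)); print(n,'paper',r,np.median(z[m]).round(4),cv2.boxPoints(r).round().tolist())
    for k,mm in masks(im,W).items():
        H=cv2.cvtColor(im,cv2.COLOR_RGB2HSV).astype(int)
        if k=='amber': mm=(z>.06)&(z<.075)&(H[...,0]>8)&(H[...,0]<28)&(H[...,1]>110)&(W[...,0]<.53)&(W[...,0]>.42)&(abs(W[...,1])<.2)
        mm=mm&(z>.0625)&(z<.073)
        k2,l,st,c=cv2.connectedComponentsWithStats(mm.astype(np.uint8))
        for i in range(1,k2):
            if st[i,4]>40:
                Q=(W[l==i][:,:2]*1000).astype(np.float32); hull=cv2.approxPolyDP(cv2.convexHull(Q),4,True)[:,0]
                M=cv2.moments(cv2.convexHull(Q)); print(k,st[i,4],round(M['m10']/M['m00']),round(M['m01']/M['m00']),hull.round().tolist(),np.median(z[l==i]).round(4))
    j=(z>.075)&(z<.15)&(abs(W[...,0]-.57)<.12)&(abs(W[...,1]-.07)<.1); Q=W[j]; print('jar',j.sum(),np.median(Q,0),Q.min(0),Q.max(0))
E
python3 b.py
```

```text
scene paper ((654.2255859375, 115.46601867675781), (171.16156005859375, 73.1817855834961), 85.83134460449219) 0.0603 [[612.0, 33.0], [684.0, 27.0], [697.0, 198.0], [624.0, 203.0]]
blue 99 642 -57 [[627.0, -77.0], [664.0, -61.0], [635.0, -35.0]] 0.0653
amber 435 430 68 [[442.0, 200.0], [434.0, 196.0], [426.0, 113.0], [422.0, -97.0]] 0.0692
amber 139 482 118 [[505.0, 127.0], [484.0, 137.0], [462.0, 117.0], [472.0, 94.0]] 0.0656
red 149 473 10 [[496.0, 1.0], [482.0, 31.0], [452.0, 21.0], [459.0, -6.0], [471.0, -11.0]] 0.0654
green 116 550 -48 [[550.0, -19.0], [537.0, -44.0], [541.0, -73.0], [546.0, -74.0], [556.0, -68.0], [564.0, -47.0]] 0.0662
jar 424 [0.56990148 0.12035402 0.10792937] [0.54407393 0.09255047 0.07503782] [0.58454034 0.13369667 0.11794652]
side paper ((560.7477416992188, 48.17303466796875), (309.67816162109375, 248.61509704589844), 85.84596252441406) 0.061 [[426.0, -97.0], [674.0, -115.0], [696.0, 194.0], [448.0, 212.0]]
blue 232 640 -61 [[663.0, -66.0], [630.0, -37.0], [626.0, -79.0]] 0.0663
amber 672 430 69 [[435.0, 199.0], [420.0, 18.0], [422.0, -101.0], [444.0, 198.0]] 0.0702
amber 199 481 113 [[505.0, 122.0], [484.0, 131.0], [461.0, 114.0], [471.0, 92.0]] 0.0663
red 354 472 6 [[493.0, -3.0], [480.0, 26.0], [453.0, 18.0], [453.0, -3.0], [468.0, -14.0]] 0.0662
green 329 549 -51 [[550.0, -22.0], [535.0, -48.0], [547.0, -81.0], [563.0, -48.0]] 0.0669
jar 590 [0.56051786 0.09695047 0.1062467 ] [0.54206085 0.08777067 0.07522772] [0.58456088 0.12796597 0.11893705]
```

Board centre is about (0.561, 0.050) with yaw about -0.071. In the board frame, amber is at (-83, 61), red at (-86, -48) and blue at (87, -103) mm. I'll push in the +y direction with two fingers slightly open, amber first.

Call:
apply_moves --linear '[[0.06, -0.15, 0.1], [0.13, -0.3, 0.2], [0.2, -0.45, 0.3], [0.27, -0.6, 0.4], [0.34, -0.74, 0.5]]' --delta_rot '[[0, 0, 0.01], [0, 0, 0.02], [0, 0, 0.034], [0, 0, 0.034], [0, 0, 0.034]]' --gripper -0.43 --force 20

```text
clock: 0.52
position: [0.5499, 0.0342, 0.1806]
tool_rot: [-3.141, 0.0, 1.499]
force: [0.8, 0.8, 0.1]
grip_width: 0.026
finger_force: 0.0
```

Call:
apply_moves --linear '[[0.06, -0.15, 0.15], [0.12, -0.3, 0.3], [0.18, -0.45, 0.45], [0.24, -0.6, 0.6], [0.287, -0.742, 0.75]]' --delta_rot '[[0, 0, 0], [0, 0, 0], [0, 0, 0], [0, 0, 0], [0, 0, 0]]'

```text
clock: 0.93
position: [0.478, 0.0683, 0.1056]
tool_rot: [-3.141, -0.0, 1.5]
force: [1.2, 0.8, -0.9]
grip_width: 0.0244
finger_force: 0.0
```

```bash
python3 - <<'E'
from h import *
im,d,W,s=pts('side'); cv2.imwrite('pics/s2.png',cv2.resize(im[60:300,80:400],None,fx=2.3,fy=2.3)[...,::-1])
print(s['position'],s['force'])
m=(W[...,2]<.2)&(W[...,2]>.076)&(abs(W[...,0]-.478)<.06)&(abs(W[...,1]-.068)<.03)
Q=W[m]; print(m.sum())
for lo in np.arange(.076,.16,.006):
    q=Q[(Q[:,2]>lo)&(Q[:,2]<lo+.006)]
    if len(q): print(round(lo,3),len(q),q.min(0).round(3),q.max(0).round(3))
E
```

```text
[0.47803971 0.06827309 0.10560879] [ 1.22629881  0.76709608 -0.91821041]
1704
0.106 13 [0.461 0.055 0.109] [0.496 0.07  0.112]
0.112 39 [0.453 0.055 0.112] [0.503 0.074 0.118]
0.118 52 [0.452 0.054 0.118] [0.503 0.069 0.124]
0.124 44 [0.452 0.055 0.124] [0.502 0.074 0.13 ]
0.13 48 [0.452 0.055 0.13 ] [0.503 0.071 0.136]
0.136 52 [0.452 0.054 0.136] [0.502 0.074 0.142]
0.142 45 [0.45  0.054 0.142] [0.506 0.074 0.148]
0.148 86 [0.435 0.052 0.148] [0.518 0.065 0.154]
0.154 152 [0.433 0.052 0.154] [0.522 0.081 0.16 ]
```

View pics/s2.png

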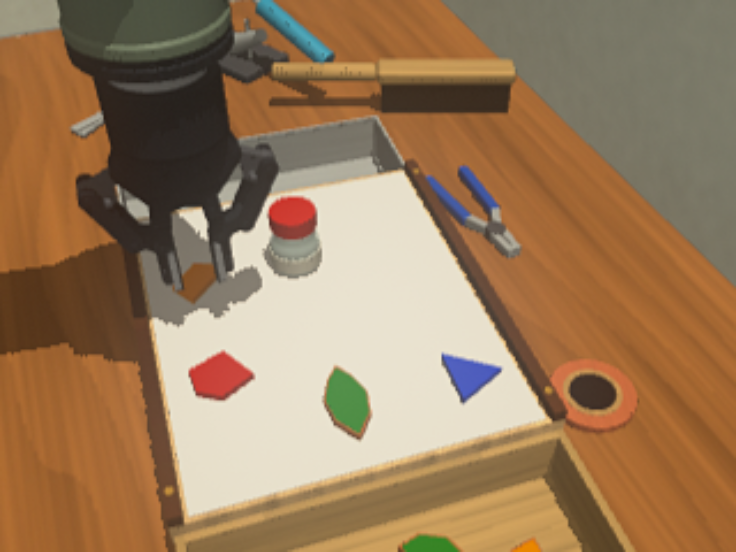

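The amber piece lies ahead of the fingers. The fingertips sit about 3 mm above the TCP height, and the jar is clear of them. Descending now.

Call:
apply_moves --linear '[[0, 0, 0.1], [0, 0, 0.22], [0, 0, 0.34], [0, 0, 0.41], [0, 0, 0.45]]' --delta_rot '[[0, 0, 0], [0, 0, 0], [0, 0, 0], [0, 0, 0], [0, 0, 0]]'

```text
clock: 1.4
position: [0.4791, 0.0676, 0.0604]
tool_rot: [-3.141, 0.0, 1.499]
force: [0.1, -0.2, 0.3]
grip_width: 0.0246
finger_force: 0.0
```

Call:
apply_moves --linear '[[0.06, -0.02, 0.01], [0.12, -0.02, 0.01], [0.18, -0.02, 0.01], [0.24, -0.02, 0.01], [0.3, -0.02, 0.01]]' --delta_rot '[[0, 0, 0], [0, 0, 0], [0, 0, 0], [0, 0, 0], [0, 0, 0]]'

```text
clock: 1.82
position: [0.4794, 0.0988, 0.0605]
tool_rot: [3.141, -0.0, 1.5]
force: [-0.2, 0.6, 0.0]
grip_width: 0.0246
finger_force: 0.1
```

```bash
cat > look.py <<'E'
from h import *
import sys
def rep(n='side',save=None):
    im,d,W,s=pts(n)
    if save: cv2.imwrite(save,cv2.resize(im[60:320,80:400],None,fx=2.2,fy=2.2)[...,::-1])
    p=s['position']-[.561,.05,0]; X=np.array([.9975,-.071]);Y=np.array([.071,.9975])
    print('tcp b',(p[:2]@X).round(4),(p[:2]@Y).round(4),p[2].round(4),'F',s['force'].round(1),'t',s['clock'])
    h=cv2.cvtColor(im,cv2.COLOR_RGB2HSV).astype(int);H,S,V=h[...,0],h[...,1],h[...,2]
    Q=W[...,:2]-[.561,.05]; bx,by=Q@X,Q@Y; z=W[...,2]
    for k,m in dict(blue=(H>95)&(H<130),amber=(H>8)&(H<28),red=(H<7)|(H>172),green=(H>40)&(H<90)).items():
        m=m&(S>110)&(V>40)&(abs(bx)<.124)&(by>-.158)&(by<.28)&(z<.075)&((z>.062)|((by>.165)&(z>0)))
        c,l,st,_=cv2.connectedComponentsWithStats(m.astype(np.uint8))
        for i in range(1,c):
            if st[i,4]>15:
                q=l==i; print(k,st[i,4],'x',(bx[q].min()*1e3).round(),(bx[q].max()*1e3).round(),'y',(by[q].min()*1e3).round(),(by[q].max()*1e3).round(),'z',np.median(z[q]).round(3))
rep(*sys.argv[1:])
E
python3 look.py
```

```text
tcp b -0.0849 0.0428 0.0605 F [-0.2  0.6  0. ] t 1.8167
blue 231 x 74.0 110.0 y -125.0 -82.0 z 0.066
amber 153 x -97.0 -72.0 y 44.0 81.0 z 0.066
amber 52 x -20.0 6.0 y -133.0 -89.0 z 0.066
red 361 x -106.0 -64.0 y -70.0 -28.0 z 0.066
green 328 x -19.0 9.0 y -130.0 -73.0 z 0.067
```

Call:
apply_moves --linear '[[0.08, 0, 0.01], [0.16, 0, 0.01], [0.24, 0, 0.01], [0.32, 0, 0.01], [0.4, 0, 0.01]]' --delta_rot '[[0, 0, 0], [0, 0, 0], [0, 0, 0], [0, 0, 0], [0, 0, 0]]'

```text
clock: 2.28
position: [0.4825, 0.1363, 0.0599]
tool_rot: [3.141, 0.002, 1.498]
force: [-1.3, -15.4, 18.6]
grip_width: 0.0243
finger_force: 9.6
```

```bash
python3 look.py side pics/s3.png
```

```text
tcp b -0.0844 0.0805 0.0599 F [ -1.3 -15.4  18.6] t 2.2833
blue 231 x 74.0 110.0 y -125.0 -82.0 z 0.066
amber 131 x -96.0 -72.0 y 80.0 117.0 z 0.066
amber 43 x -19.0 7.0 y -135.0 -112.0 z 0.066
red 359 x -106.0 -63.0 y -69.0 -28.0 z 0.066
green 325 x -19.0 9.0 y -130.0 -74.0 z 0.067
```

View pics/s3.png

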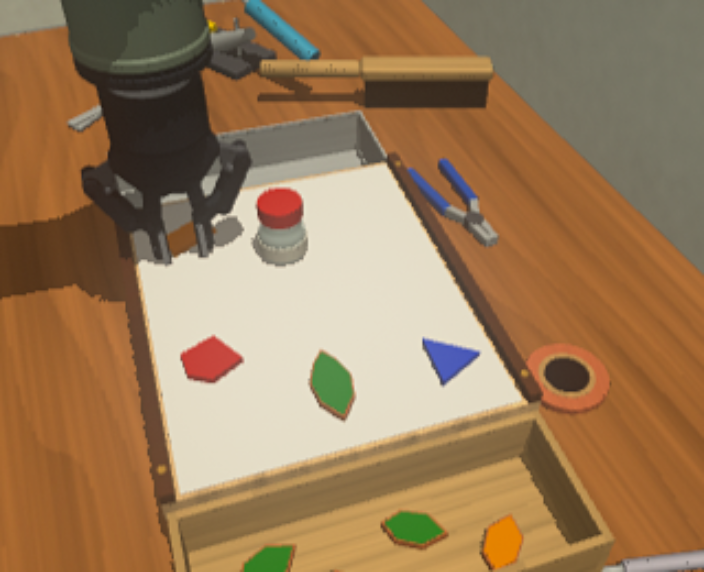

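The force shows the tips rubbing on the board, so I'll raise them 2 mm and then continue.

Call:
apply_moves --linear '[[0, 0, -0.01], [0, 0, -0.02], [0.02, 0, -0.02], [0.06, 0, -0.02], [0.12, 0, -0.02]]' --delta_rot '[[0, 0, 0], [0, 0, 0], [0, 0, 0], [0, 0, 0], [0, 0, 0]]'

```text
clock: 2.75
position: [0.4828, 0.1499, 0.0612]
tool_rot: [-3.141, 0.0, 1.499]
force: [0.4, -0.3, -1.1]
grip_width: 0.0244
finger_force: 0.2
```

```bash
python3 look.py
```

```text
tcp b -0.0851 0.0941 0.0612 F [ 0.4 -0.3 -1.1] t 2.75
blue 230 x 74.0 111.0 y -125.0 -86.0 z 0.066
amber 128 x -97.0 -73.0 y 91.0 130.0 z 0.066
amber 54 x -20.0 6.0 y -134.0 -90.0 z 0.066
red 363 x -106.0 -64.0 y -71.0 -30.0 z 0.066
green 326 x -19.0 9.0 y -130.0 -74.0 z 0.067
```

Call:
apply_moves --linear '[[0.08, 0, 0], [0.16, 0, 0], [0.24, 0, 0], [0.32, 0, 0], [0.4, 0, 0]]' --delta_rot '[[0, 0, 0], [0, 0, 0], [0, 0, 0], [0, 0, 0], [0, 0, 0]]'

```text
clock: 3.22
position: [0.4857, 0.1908, 0.0613]
tool_rot: [-3.142, -0.0, 1.5]
force: [0.6, -0.6, -0.1]
grip_width: 0.0242
finger_force: 0.1
```

Call:
apply_moves --linear '[[0.08, 0, 0], [0.16, 0, 0], [0.24, 0, 0], [0.32, 0, 0], [0.4, 0, 0]]' --delta_rot '[[0, 0, 0], [0, 0, 0], [0, 0, 0], [0, 0, 0], [0, 0, 0]]'

```text
clock: 3.63
position: [0.4886, 0.2305, 0.0613]
tool_rot: [3.142, -0.0, 1.5]
force: [0.5, 1.1, 0.5]
grip_width: 0.0241
finger_force: 0.0
```

```bash
python3 look.py scene
```

```text
tcp b -0.085 0.1749 0.0613 F [0.5 1.1 0.5] t 3.6333
blue 106 x 75.0 110.0 y -122.0 -78.0 z 0.065
amber 23 x -5.0 11.0 y -118.0 -64.0 z 0.064
amber 214 x -115.0 -68.0 y 176.0 223.0 z 0.008
amber 17 x -1.0 26.0 y 275.0 279.0 z 0.001
red 149 x -106.0 -62.0 y -67.0 -25.0 z 0.065
green 116 x -17.0 10.0 y -126.0 -70.0 z 0.066
```

Amber is in the tray. Now I'll lift and go back behind red.

Call:
apply_moves --linear '[[0, 0, -0.2], [0, 0, -0.45], [-0.3, 0, -0.5], [-0.6, 0, -0.5], [-0.9, 0, -0.5]]' --delta_rot '[[0, 0, 0], [0, 0, 0], [0, 0, 0], [0, 0, 0], [0, 0, 0]]'

```text
clock: 4.1
position: [0.4821, 0.1391, 0.1118]
tool_rot: [3.141, -0.0, 1.501]
force: [1.1, 0.2, -0.2]
grip_width: 0.0245
finger_force: 0.0
```

Call:
apply_moves --linear '[[-0.2, 0, 0], [-0.4, 0, 0], [-0.6, 0, 0], [-0.8, 0, 0], [-1.0, 0, 0]]' --delta_rot '[[0, 0, 0], [0, 0, 0], [0, 0, 0], [0, 0, 0], [0, 0, 0]]'

```text
clock: 4.52
position: [0.4749, 0.0391, 0.1114]
tool_rot: [3.141, 0.0, 1.499]
force: [0.6, -0.6, 0.1]
grip_width: 0.0241
finger_force: 0.0
```

Call:
apply_moves --linear '[[-0.2, 0, 0], [-0.4, 0, 0], [-0.6, 0, 0], [-0.75, 0, 0], [-0.75, 0, 0.1]]' --delta_rot '[[0, 0, 0], [0, 0, 0], [0, 0, 0], [0, 0, 0], [0, 0, 0]]'

```text
clock: 4.93
position: [0.4702, -0.0378, 0.1023]
tool_rot: [3.139, 0.001, 1.496]
force: [0.2, -0.9, 0.8]
grip_width: 0.0248
finger_force: 0.0
```

```bash
python3 look.py scene
```

```text
tcp b -0.0844 -0.0941 0.1023 F [ 0.2 -0.9  0.8] t 4.9333
blue 105 x 76.0 110.0 y -121.0 -79.0 z 0.066
amber 211 x -114.0 -68.0 y 178.0 222.0 z 0.008
red 150 x -106.0 -63.0 y -66.0 -25.0 z 0.065
green 114 x -18.0 9.0 y -126.0 -71.0 z 0.066
```

Call:
apply_moves --linear '[[0, 0, 0.12], [0, 0, 0.24], [0, 0, 0.34], [0, 0, 0.4], [0, 0, 0.4]]' --delta_rot '[[0, 0, 0], [0, 0, 0], [0, 0, 0], [0, 0, 0], [0, 0, 0]]'

```text
clock: 5.4
position: [0.4693, -0.0341, 0.0605]
tool_rot: [-3.14, 0.0, 1.5]
force: [-0.2, -0.2, 0.4]
grip_width: 0.0246
finger_force: 0.0
```

Call:
apply_moves --linear '[[0.08, 0, 0], [0.16, 0, 0], [0.24, 0, 0], [0.32, 0, 0], [0.4, 0, 0]]' --delta_rot '[[0, 0, 0], [0, 0, 0], [0, 0, 0], [0, 0, 0], [0, 0, 0]]'

```text
clock: 5.82
position: [0.4726, 0.0065, 0.0614]
tool_rot: [3.141, -0.0, 1.5]
force: [0.2, 0.5, -0.3]
grip_width: 0.0243
finger_force: 0.1
```

```bash
python3 look.py scene
```

```text
tcp b -0.0851 -0.0497 0.0614 F [ 0.2  0.5 -0.3] t 5.8167
blue 105 x 75.0 110.0 y -122.0 -81.0 z 0.065
amber 18 x -6.0 11.0 y -101.0 -64.0 z 0.065
amber 214 x -114.0 -67.0 y 177.0 223.0 z 0.008
red 153 x -104.0 -61.0 y -42.0 0.0 z 0.065
green 116 x -17.0 10.0 y -125.0 -71.0 z 0.066
```

Red slides well, so I'll continue.

Call:
apply_moves --linear '[[0.1, 0, 0], [0.2, 0, 0], [0.3, 0, 0], [0.4, 0, 0], [0.5, 0, 0]]' --delta_rot '[[0, 0, 0], [0, 0, 0], [0, 0, 0], [0, 0, 0], [0, 0, 0]]'

```text
clock: 6.28
position: [0.4762, 0.0562, 0.0613]
tool_rot: [3.142, -0.0, 1.5]
force: [0.0, -0.8, -0.0]
grip_width: 0.0242
finger_force: 0.1
```

Call:
apply_moves --linear '[[0.1, 0, 0], [0.2, 0, 0], [0.3, 0, 0], [0.4, 0, 0], [0.5, 0, 0]]' --delta_rot '[[0, 0, 0], [0, 0, 0], [0, 0, 0], [0, 0, 0], [0, 0, 0]]'

```text
clock: 6.7
position: [0.4797, 0.106, 0.0613]
tool_rot: [-3.142, 0.0, 1.5]
force: [0.4, -0.5, -0.3]
grip_width: 0.0241
finger_force: 0.1
```

```bash
python3 look.py scene
```

```text
tcp b -0.0851 0.05 0.0613 F [ 0.4 -0.5 -0.3] t 6.7
blue 104 x 75.0 110.0 y -122.0 -81.0 z 0.065
amber 23 x -5.0 10.0 y -117.0 -65.0 z 0.064
amber 212 x -114.0 -67.0 y 177.0 222.0 z 0.008
amber 18 x 75.0 99.0 y 274.0 279.0 z 0.001
red 192 x -104.0 -62.0 y 58.0 99.0 z 0.066
green 116 x -17.0 9.0 y -126.0 -69.0 z 0.066
```

Call:
apply_moves --linear '[[0.1, 0, 0], [0.2, 0, 0], [0.3, 0, 0], [0.4, 0, 0], [0.5, 0, 0]]' --delta_rot '[[0, 0, 0], [0, 0, 0], [0, 0, 0], [0, 0, 0], [0, 0, 0]]'

```text
clock: 7.17
position: [0.4833, 0.1559, 0.0613]
tool_rot: [-3.142, -0.0, 1.5]
force: [-0.4, 0.3, 0.1]
grip_width: 0.0244
finger_force: 0.1
```

Call:
apply_moves --linear '[[0.08, 0, 0], [0.16, 0, 0], [0.24, 0, 0], [0.32, 0, 0], [0.4, 0, 0]]' --delta_rot '[[0, 0, 0], [0, 0, 0], [0, 0, 0], [0, 0, 0], [0, 0, 0]]'

```text
clock: 7.58
position: [0.4861, 0.1954, 0.0613]
tool_rot: [-3.142, 0.0, 1.499]
force: [-0.3, -0.9, 0.6]
grip_width: 0.0245
finger_force: 0.2
```

Call:
apply_moves --linear '[[0.08, 0, 0], [0.16, 0, 0], [0.24, 0, 0], [0.32, 0, 0], [0.36, 0, 0]]' --delta_rot '[[0, 0, 0], [0, 0, 0], [0, 0, 0], [0, 0, 0], [0, 0, 0]]'

```text
clock: 8.0
position: [0.4886, 0.232, 0.0613]
tool_rot: [3.142, -0.0, 1.5]
force: [-0.1, -0.1, -0.5]
grip_width: 0.0242
finger_force: 0.0
```

```bash
python3 look.py scene
```

```text
tcp b -0.0851 0.1764 0.0613 F [-0.1 -0.1 -0.5] t 8.0
blue 102 x 75.0 111.0 y -123.0 -80.0 z 0.065
amber 19 x -5.0 11.0 y -101.0 -64.0 z 0.065
amber 42 x -85.0 -67.0 y 184.0 208.0 z 0.007
amber 46 x -109.0 -87.0 y 209.0 222.0 z 0.008
amber 16 x 87.0 101.0 y 273.0 280.0 z 0.0
red 244 x -115.0 -76.0 y 168.0 213.0 z 0.014
green 116 x -18.0 9.0 y -125.0 -71.0 z 0.066
```

Red is in too. I'll lift above the jar's height and cross over to blue.

Call:
apply_moves --linear '[[0, 0, -0.25], [0, 0, -0.5], [0, 0, -0.75], [-0.1, 0, -1.0], [-0.3, 0.1, -1.0]]' --delta_rot '[[0, 0, 0], [0, 0, 0], [0, 0, 0], [0, 0, 0], [0, 0, 0]]'

```text
clock: 8.47
position: [0.497, 0.2024, 0.1654]
tool_rot: [3.138, -0.004, 1.503]
force: [1.0, 1.5, 0.6]
grip_width: 0.0244
finger_force: 0.0
```

Call:
apply_moves --linear '[[-0.2, 0.15, 0], [-0.4, 0.3, 0], [-0.6, 0.45, 0], [-0.8, 0.6, 0], [-1.0, 0.75, 0]]' --delta_rot '[[0, 0, 0], [0, 0, 0], [0, 0, 0], [0, 0, 0], [0, 0, 0]]'

```text
clock: 8.88
position: [0.5646, 0.0935, 0.1613]
tool_rot: [-3.141, 0.0, 1.499]
force: [-0.3, 0.8, -0.4]
grip_width: 0.0242
finger_force: 0.0
```

Call:
apply_moves --linear '[[-0.2, 0.18, 0], [-0.4, 0.36, 0], [-0.6, 0.54, 0], [-0.8, 0.72, 0], [-1.0, 0.9, 0]]' --delta_rot '[[0, 0, 0], [0, 0, 0], [0, 0, 0], [0, 0, 0], [0, 0, 0]]'

```text
clock: 9.3
position: [0.6473, -0.0128, 0.1612]
tool_rot: [-3.141, 0.0, 1.499]
force: [0.9, 0.5, -0.1]
grip_width: 0.0243
finger_force: 0.0
```

Call:
apply_moves --linear '[[-0.2, 0, 0], [-0.4, 0, 0], [-0.6, 0, 0], [-0.8, 0, 0.1], [-0.9, 0, 0.3]]' --delta_rot '[[0, 0, 0], [0, 0, 0], [0, 0, 0], [0, 0, 0], [0, 0, 0]]'

```text
clock: 9.72
position: [0.641, -0.1046, 0.1329]
tool_rot: [3.138, 0.001, 1.497]
force: [0.7, 1.0, 0.3]
grip_width: 0.0247
finger_force: 0.0
```

```bash
python3 look.py side pics/s4.png
```

```text
tcp b 0.0908 -0.1485 0.1329 F [0.7 1.  0.3] t 9.7167
blue 195 x 74.0 108.0 y -122.0 -81.0 z 0.066
amber 55 x -20.0 6.0 y -134.0 -92.0 z 0.066
green 219 x -19.0 7.0 y -131.0 -91.0 z 0.067
```

View pics/s4.png

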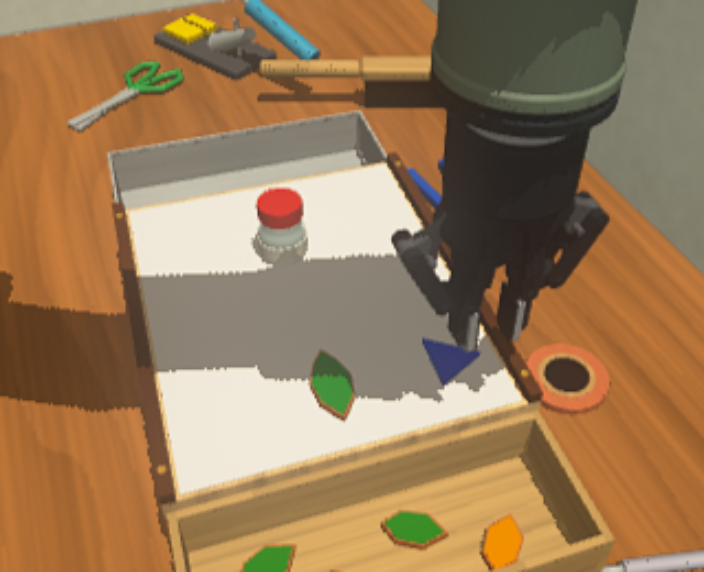

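The near lane is clear, and the fingers (raised, above the -y end) are behind blue at board (91, -147). Descending 70 mm.

Call:
apply_moves --linear '[[0, 0, 0.2], [0, 0, 0.4], [0, 0, 0.58], [0, 0, 0.68], [0, 0, 0.7]]' --delta_rot '[[0, 0, 0], [0, 0, 0], [0, 0, 0], [0, 0, 0], [0, 0, 0]]'

```text
clock: 10.18
position: [0.6396, -0.1007, 0.0601]
tool_rot: [-3.139, -0.0, 1.5]
force: [-0.5, -0.3, 1.0]
grip_width: 0.0242
finger_force: 0.3
```

Call:
apply_moves --linear '[[0.08, 0, 0], [0.16, 0, 0], [0.24, 0, 0], [0.32, 0, 0], [0.4, 0, 0]]' --delta_rot '[[0, 0, 0], [0, 0, 0], [0, 0, 0], [0, 0, 0], [0, 0, 0]]'

```text
clock: 10.6
position: [0.6436, -0.0597, 0.0618]
tool_rot: [3.141, -0.0, 1.5]
force: [-0.0, 0.2, 0.3]
grip_width: 0.0242
finger_force: 0.2
```

```bash
python3 look.py scene
```

```text
tcp b 0.0901 -0.1036 0.0618 F [-0.   0.2  0.3] t 10.6
blue 114 x 77.0 116.0 y -91.0 -53.0 z 0.065
amber 21 x -6.0 10.0 y -116.0 -67.0 z 0.065
amber 43 x -85.0 -68.0 y 183.0 208.0 z 0.007
amber 45 x -108.0 -88.0 y 208.0 223.0 z 0.008
amber 19 x -31.0 -11.0 y 274.0 280.0 z 0.001
red 250 x -120.0 -76.0 y 169.0 215.0 z 0.014
green 116 x -17.0 9.0 y -127.0 -70.0 z 0.066
```

Call:
apply_moves --linear '[[0.1, 0, 0], [0.2, 0, 0], [0.3, 0, 0], [0.4, 0, 0], [0.5, 0, 0]]' --delta_rot '[[0, 0, 0], [0, 0, 0], [0, 0, 0], [0, 0, 0], [0, 0, 0]]'

```text
clock: 11.07
position: [0.6469, -0.01, 0.0613]
tool_rot: [-3.142, -0.0, 1.5]
force: [-0.9, -0.1, 0.5]
grip_width: 0.0243
finger_force: 0.2
```

Call:
apply_moves --linear '[[0.1, 0, 0], [0.2, 0, 0], [0.3, 0, 0], [0.4, 0, 0], [0.5, 0, 0]]' --delta_rot '[[0, 0, 0], [0, 0, 0], [0, 0, 0], [0, 0, 0], [0, 0, 0]]'

```text
clock: 11.48
position: [0.6504, 0.0397, 0.0613]
tool_rot: [-3.142, -0.0, 1.5]
force: [-0.3, -0.5, -0.1]
grip_width: 0.0245
finger_force: 0.2
```

```bash
python3 look.py scene | head -3
```

```text
tcp b 0.0899 -0.004 0.0613 F [-0.3 -0.5 -0.1] t 11.4833
blue 134 x 78.0 116.0 y 8.0 47.0 z 0.065
amber 42 x -84.0 -67.0 y 184.0 209.0 z 0.007
```

Call:
apply_moves --linear '[[0.1, 0, 0], [0.2, 0, 0], [0.3, 0, 0], [0.4, 0, 0], [0.5, 0, 0]]' --delta_rot '[[0, 0, 0], [0, 0, 0], [0, 0, 0], [0, 0, 0], [0, 0, 0]]'

```text
clock: 11.95
position: [0.654, 0.0896, 0.0613]
tool_rot: [-3.142, -0.0, 1.5]
force: [0.1, -0.0, 0.4]
grip_width: 0.0245
finger_force: 0.1
```

Call:
apply_moves --linear '[[0.1, 0, 0], [0.2, 0, 0], [0.3, 0, 0], [0.4, 0, 0], [0.5, 0, 0]]' --delta_rot '[[0, 0, 0], [0, 0, 0], [0, 0, 0], [0, 0, 0], [0, 0, 0]]'

```text
clock: 12.37
position: [0.6575, 0.1394, 0.0613]
tool_rot: [-3.142, 0.0, 1.5]
force: [-0.3, -0.9, -0.4]
grip_width: 0.0239
finger_force: 0.1
```

Call:
apply_moves --linear '[[0.08, 0, 0], [0.16, 0, 0], [0.24, 0, 0], [0.32, 0, 0], [0.4, 0, 0]]' --delta_rot '[[0, 0, 0], [0, 0, 0], [0, 0, 0], [0, 0, 0], [0, 0, 0]]'

```text
clock: 12.78
position: [0.6604, 0.1789, 0.0613]
tool_rot: [-3.142, 0.0, 1.499]
force: [0.4, -0.2, -0.3]
grip_width: 0.0242
finger_force: 0.1
```

Call:
apply_moves --linear '[[0.08, 0, 0], [0.16, 0, 0], [0.24, 0, 0], [0.32, 0, 0], [0.4, 0, 0]]' --delta_rot '[[0, 0, 0], [0, 0, 0], [0, 0, 0], [0, 0, 0], [0, 0, 0]]'

```text
clock: 13.2
position: [0.6633, 0.219, 0.0613]
tool_rot: [3.142, -0.0, 1.5]
force: [-0.3, 0.9, 0.3]
grip_width: 0.0243
finger_force: 0.0
```

```bash
python3 look.py scene
```

```text
tcp b 0.09 0.1758 0.0613 F [-0.3  0.9  0.3] t 13.2
blue 214 x 76.0 116.0 y 174.0 219.0 z 0.009
amber 43 x -85.0 -67.0 y 185.0 208.0 z 0.007
amber 46 x -108.0 -88.0 y 210.0 223.0 z 0.007
amber 16 x 85.0 104.0 y 273.0 280.0 z 0.001
red 249 x -120.0 -75.0 y 168.0 214.0 z 0.014
```

Blue is in the tray. I'll lift clear and check.

Call:
apply_moves --linear '[[0, 0, -0.25], [0, 0, -0.5], [0, 0, -0.75], [0, 0, -1.0], [0, 0, -1.0]]' --delta_rot '[[0, 0, 0], [0, 0, 0], [0, 0, 0], [0, 0, 0], [0, 0, 0]]'

```text
clock: 13.67
position: [0.6653, 0.2187, 0.1666]
tool_rot: [3.136, -0.003, 1.499]
force: [1.7, -0.6, 0.5]
grip_width: 0.0242
finger_force: 0.0
```

Call:
apply_moves --linear '[[-0.1, 0, -0.1], [-0.3, 0, -0.3], [-0.5, 0, -0.4], [-0.5, 0, -0.4], [-0.5, 0, -0.4]]' --delta_rot '[[0, 0, 0], [0, 0, 0], [0, 0, 0], [0, 0, 0], [0, 0, 0]]'

```text
clock: 14.08
position: [0.6598, 0.1663, 0.2018]
tool_rot: [3.141, 0.0, 1.497]
force: [0.3, 0.4, -0.7]
grip_width: 0.0242
finger_force: 0.0
```

```bash
python3 look.py side; python3 - <<'E'
from h import *
im,d,W,s=pts('scene'); cv2.imwrite('pics/s5.png',cv2.resize(im[100:350,140:440],None,fx=2.2,fy=2.2)[...,::-1])
E
```

```text
tcp b 0.0903 0.123 0.2018 F [ 0.3  0.4 -0.7] t 14.0833
amber 52 x -20.0 7.0 y -133.0 -88.0 z 0.066
green 327 x -19.0 9.0 y -130.0 -72.0 z 0.067
```

View pics/s5.png

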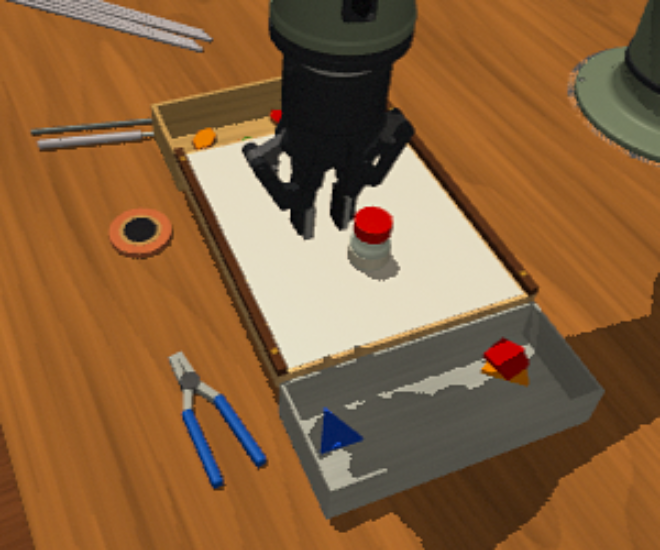

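All three offcuts lie in the steel tray: blue at (337,432), and red on top of amber at (506,360). The jar, roll and pliers look undisturbed, and the leaf still measures at its starting position.

```bash
python3 -c "
from workcell import workorder; print(workorder.job_done())"
```

```text
the job is handed in; nothing more can be done
None
```

I swept the blue, amber and red offcuts off the board into the steel scrap tray and handed the job in at about 14 s. The leaf, jar, foil roll and pliers stayed where they were as far as the cameras show, but the hand-in returned no verdict.

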